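# Put three maquettes back on their own plinths

## Robot

A 7-joint arm with a two-finger parallel gripper is mounted at the origin on the work surface. World frame = base frame: x ahead of the robot, y to its left, z up, the work surface at z = 0. Lengths are in m, angles in degrees, forces in N, time in s.
With the tool pointing down it reaches from about 0.4 to 0.85 m from the base axis. Payload 10.4 kg.
Tool frame: the origin (TCP) lies midway between the tips of the shut fingers; the grasp point (between the pads) lies 19 mm behind it; z points along the fingers, y is the line along which they close (so a half turn about z gives the same grasp; the last joint's range is limited). The gripper opens to 87 mm and grips with 3 to 60 N. Pads are 19 mm wide; open, the fingers measure 117 mm over their backs; the gripper's body (75 mm by 190 mm) begins 51 mm behind the grasp point.
Start: joints at [67.46, 19.034, -3.707, 83.658, 1.238, 77.344, -5.071], TCP at [0.227, -0.583, 0.185] pointing down, gripper open.
Joint ranges: [-148.97, 148.97], [-28.65, 121.19], [-84.17, 76.75], [9.2, 138.47], [-72.65, 252.65], [3.7, 117.97], [-149.18, 149.18]. Speed limits (degrees/s): [127.2, 127.2, 159.86, 159.86, 180, 180, 180].

## Interface

Orientations are given as a 3x3 rotation matrix whose columns are the frame's x, y, z axes.
In Python, from cell import robot gives the robot as it stands. Calls block until the motion is done:
- robot.reach(position, orientation): joint-space move of the TCP to a pose.
- robot.line_to(position, v=0.15, frame=None): straight line of the TCP; frame=None keeps the orientation; v is the mean speed in m/s.
- robot.move_j(angles): joint-space move.
- robot.let_go() and robot.close(squeeze=None): open the fingers fully, or close them until they stop; squeeze is the grip in N (None keeps the last).
- robot.pause(seconds).
- robot.ik(position, orientation): joint angles nearest the present ones, or None.
- robot.snapshot(name): name is "scene" or "top" or "wrist"; returns a dict with "img" (384x512x3 uint8, red, green, blue), "depth" (384x512 float32, m along the optical axis (not along the pixel's ray), 0 where there is no reading), "fovy" (degrees; the focal length in pixels is half the picture's height over the tangent of half this angle, whatever the lens; pixels are square), "cx", "cy" (the principal point, pixels), "k1" (the pictures are not rectified: a ray, as slopes to the right and down, at radius r is drawn at 1 + k1 r^2 times it, then the intrinsics apply), "R" (3x3) and "t" (3): a world point X has camera coordinates R X + t; the wrist camera has in their place "hand_eye" (4x4, takes a point from camera to tool coordinates, whose origin is the TCP and whose axes are the flange's). Camera axes: x right, y down, z forward; pixel columns grow to the right and rows downward; lengths in m; the calibration is good to about 2 mm. A picture is of the moment at which its call begins: read the wrist's pose just before it.
A pose or a line that the arm cannot do raises robot.IKError and nothing moves.
- robot.hand_in(): hands the job in; it is judged then, once.
Readings, each from a call of its own:
- robot.current_time(): time.
- robot.current_joint_pos(): joint angles.
- robot.current_joint_velocities(): joint speeds.
- robot.current_joint_efforts(): joint torques, N m.
- robot.current_tool_pos(): TCP position.
- robot.current_eef_rot(): TCP orientation.
- robot.current_ft_force(): force on the tool from outside, world axes, zero at the start.
- robot.current_torque(): the same for the moment, N m.
- robot.current_gripper_width(): finger opening in m.
- robot.current_grasp_force(): force on a finger pad.
Only numpy, scipy, OpenCV 4.12 (cv2) and the standard library are available. Lean on these libraries where they do the work, as an engineer would, in place of code of your own. Each camera call takes 0.05 s, during which the arm holds its last target. There are 200 camera calls.

## Task

The three maquettes stand on one another's plinths: put each on the plinth cut to the shape of its foot - the round stone column on the round plinth, the square-footed tower on the square one, the plaster arch on the oblong one, lengthwise - upright, centred and with its sides square to the plinth's edges. They are brittle, so never drop or topple them; the bare banding wheel is free for parking one meanwhile. Leave the three unfinished pieces among them (glass, plaster block, small stone) where they stand.

Things in the scene. Friction and masses are not known exactly. Their poses are not given: they have to be found in the camera images.
- column_mid (a point): Loose grey stone column, 106 mm tall, about 0.45 kg: round foot 60 mm in diameter, 18 mm high, then a straight round shaft 44 mm in diameter up to 101 mm. Point: on its axis half-way up, 53 mm above its underside; z up. Starts on the square plinth. Grip the shaft from above, any direction, 60 to 85 mm above the underside.
- tower_mid (a point): Loose tower, 0.35 kg, 106 mm tall: square brown wooden foot 60 x 60 x 30 mm, white plaster shaft 38 x 38 mm from 30 to 88 mm, on it a step (19 mm in x, on the -x side; 38 in y) up to 106 mm. Point: on its axis, 53 mm above its underside; x, y along the foot's sides, z up. Starts on the oblong plinth. Grip the shaft from above across its y faces (38 mm), 60 to 80 mm above the underside.
- arch_mid (a point): Loose white plaster arch, 0.38 kg: foot 100 (x) x 44 (y) x 16 mm, two legs, lintel 84 (x) x 36 (y) mm from 76 to 106 mm above the underside; a dark steel bar 7 mm thick at the +x end reaches 120 mm. Point: over the foot's centre, 53 mm above the underside, in the opening; x along its length, z up. Starts on the round plinth. Grip the lintel's middle from above across y, 90 mm above the underside.
- plinth_round_top (a point): Plain pale wooden plinth, a round block 120 mm in diameter and 60 mm high, heavy, stays put. This point is the centre of its flat top, 60 mm above the table; z up.
- plinth_square_top (a point): Plain pale wooden plinth, a square block 110 x 110 mm and 45 mm high, heavy, stays put. This point is the centre of its flat top, 45 mm above the table; x and y parallel to its sides, z up.
- plinth_oblong_top (a point): Plain pale wooden plinth, an oblong block 150 mm (x) x 90 mm (y) and 30 mm high, heavy, stays put. This point is the centre of its flat top, 30 mm above the table; x along its length, z up.
- wheel_top (a point): Banding wheel (sculptor's turntable), bare at the start: a flat aluminium disc 150 mm in diameter, its top 52 mm above the table, on a dark iron foot; locked, it does not turn or move. This point is the centre of its top; z up. A free spot for parking a maquette.
- glass_piece_mid (a point): Unfinished piece, to be left alone: pale wooden block 60 mm (x) x 120 mm (y), 36 mm high, with an upright glass pane 70 mm wide between two thin steel rods, 151 mm tall in all; loose. This point is over the block's centre, 75.5 mm above the table; x across the pane, y along it, z up.
- plaster_piece_mid (a point): Unfinished piece, to be left alone: white plaster block 70 mm (x) x 85 mm (y), 45 mm high, carrying a smaller plaster block and an upright dark steel bar, 180 mm tall in all; loose. This point is over the block's centre, 90 mm above the table; z up.
- stone_piece_mid (a point): Unfinished piece, to be left alone: small pale stone on a dark wooden base 62 x 62 mm, 72 mm tall in all; loose. This point is over the base's centre, 36 mm above the table; z up.
Things that resemble listed ones, but are neither listed nor needed, are in the scene too. What is shaped like the part that bears arch_mid but green or orange is not meant.

How it is judged (in metres and radians):
At the end, for the whole second after the job is handed in: Column on the round, tower on the square, arch on the oblong plinth: each within 15 mm of its centre, upright (0.08 rad), resting on its top, still; arch along the plinth's length and tower square to the edges within 0.2 rad; the three unfinished pieces upright within 30 mm of their starts (horizontal distance between column_mid and plinth_round_top below 0.015 m and z of column_mid in the frame of plinth_round_top between 0.048 and 0.058 m and angle between each of column_mid, tower_mid, arch_mid's own z axis and vertical below 0.08 rad and linear speed of each of column, tower, arch below 0.02 m/s and angular speed of each of column, tower, arch below 0.2 rad/s and horizontal distance between tower_mid and plinth_square_top below 0.015 m and z of tower_mid in the frame of plinth_square_top between 0.048 and 0.058 m and horizontal distance between arch_mid and plinth_oblong_top below 0.015 m and z of arch_mid in the frame of plinth_oblong_top between 0.048 and 0.058 m and angle between the x axis of arch_mid and the x axis of plinth_oblong_top, either way round below 0.2 rad and (angle between the x axis of tower_mid and the x axis of plinth_square_top, either way round below 0.2 rad or angle between the x axis of tower_mid and the y axis of plinth_square_top, either way round below 0.2 rad) and distance of each of glass_piece_mid, plaster_piece_mid, stone_piece_mid from where it was at the start of the episode below 0.03 m and angle between each of glass_piece_mid, plaster_piece_mid, stone_piece_mid's own z axis and vertical below 0.4 rad); the robot touches nothing.
It fails at once if a maquette topples (angle between any of column_mid, tower_mid, arch_mid's own z axis and vertical above 0.6 rad).
It fails at once if a maquette is dropped (falls freely by more than about 25 mm) ((linear speed of column above 0.7 m/s and contact force between column and the fingers below 0.1 N) or (linear speed of tower above 0.7 m/s and contact force between tower and the fingers below 0.1 N) or (linear speed of arch above 0.7 m/s and contact force between arch and the fingers below 0.1 N)).
It fails at once if an unfinished piece (glass, plaster block or small stone) is shifted by more than 30 mm or knocked over (distance of any of glass_piece_mid, plaster_piece_mid, stone_piece_mid from where it was at the start of the episode above 0.03 m or angle between any of glass_piece_mid, plaster_piece_mid, stone_piece_mid's own z axis and vertical above 0.4 rad).
It also fails if it takes over 141 s, if anything falls off the work surface, if the arm or the gripper's body presses on something with over 40 N, if the wrist force passes 120 N, or if a joint passes its speed limit or range.

## Working session

There is one attempt and no reset: what is moved stays moved. The work goes in short steps, each a Python script; the robot and the scene stay as the last script left them, time stands still between calls to the robot, and variables do not carry over. Pictures are saved under pics/ and viewed, at most 14 in all, crops included, and the job is handed in when it is done.

```bash
ls; mkdir -p pics; python3 - <<'E'
from cell import robot
import cv2,numpy as np,pickle
for n in ("scene","top"):
    s=robot.snapshot(n); pickle.dump(s,open(f"pics/{n}0.pkl","wb"))
    cv2.imwrite(f"pics/{n}0.png",cv2.resize(s["img"][:,:,::-1],(800,600),interpolation=cv2.INTER_CUBIC))
    print(n,s["fovy"],s["cx"],s["cy"],s["k1"],s["R"],s["t"],(s["depth"]>0).mean())
print(robot.current_eef_rot(),robot.current_time())
E
```

```text
pics
scene 56.12825636786184 259.91391334429676 195.84791824982375 0.025763486318877715 [[-0.05612273  0.99832858 -0.01379423]
 [ 0.54993566  0.01937834 -0.83498218]
 [-0.83331927 -0.05444742 -0.55010406]] [ 0.01592146 -0.19685399  1.27286537] 0.9960835774739584
top 48.2757560276353 255.61427928656886 192.30663693383227 -0.04779588869438868 [[-1.40799973e-03 -9.99928690e-01  1.18588356e-02]
 [-9.81353691e-01 -8.97687932e-04 -1.92208554e-01]
 [ 1.92205493e-01 -1.19083417e-02 -9.81282446e-01]] [0.01230557 0.52130962 1.03211021] 0.9959920247395834
[[ 9.32026269e-01  3.62390342e-01 -5.23367478e-04]
 [ 3.62390713e-01 -9.32025557e-01  1.15413121e-03]
 [-6.95458616e-05 -1.26534412e-03 -9.99999197e-01]] 0.1
```

View pics/scene0.png

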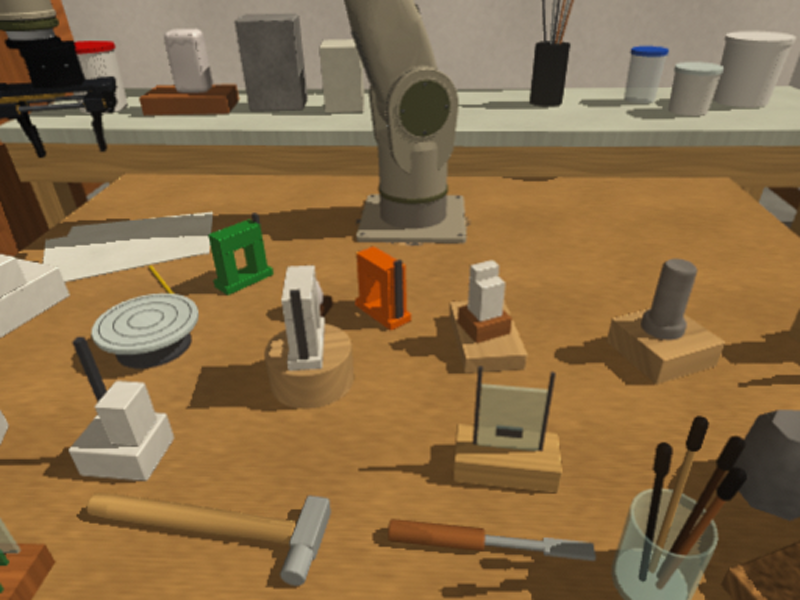

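View pics/top0.png

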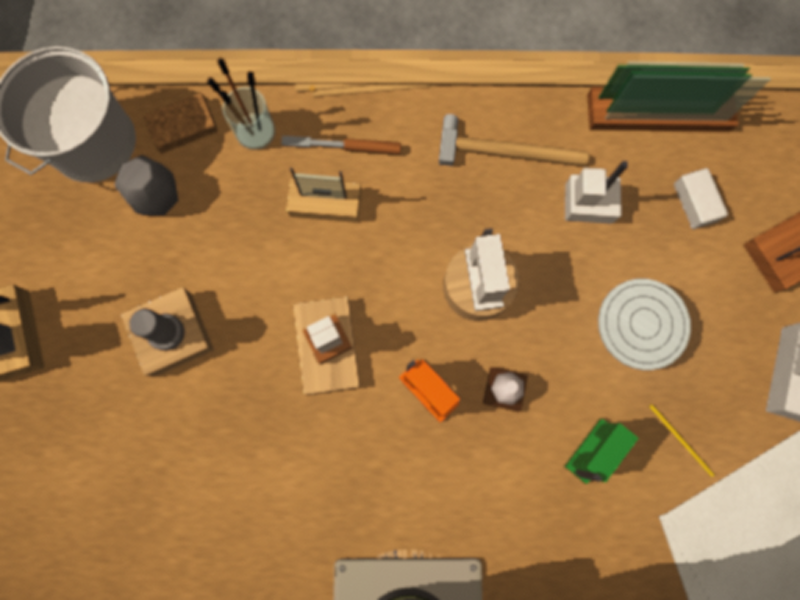

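Top view (800x600 pixels): column on the square plinth at about (165,332), tower on the oblong at (325,345) and arch on the round at (488,280). The bare wheel is at (645,323). Glass stands at (325,195), plaster at (593,195) and stone at (505,388), with green and orange decoy arches at (600,450) and (430,390). Next I'll measure using the depth image.

```bash
cat > h.py <<'E'
import numpy as np,cv2
def cloud(s,T=None):
    "world points HxWx3; T = (R,p) of the tool for the wrist camera"
    d=s["depth"];h,w=d.shape;f=h/2/np.tan(np.radians(s["fovy"])/2)
    K=np.array([[f,0,s["cx"]],[0,f,s["cy"]],[0,0,1.]])
    uv=np.stack(np.meshgrid(np.arange(w),np.arange(h)),-1).reshape(-1,1,2).astype(np.float64)
    n=cv2.undistortPoints(uv,K,np.array([s["k1"],0,0,0,0.]))[:,0]
    X=np.c_[n,np.ones(len(n))]*d.reshape(-1,1)
    if T is None: W=(X-s["t"])@s["R"]
    else:
        H=s["hand_eye"]; W=(X@H[:3,:3].T+H[:3,3])@T[0].T+T[1]
    W[d.ravel()==0]=np.nan
    return W.reshape(h,w,3)
def pts(W,c,r,z0,z1):
    with np.errstate(invalid='ignore'):
        m=(np.hypot(W[...,0]-c[0],W[...,1]-c[1])<r)&(W[...,2]>z0)&(W[...,2]<z1)
    return W[m]
def rect(P):
    "centre, long, short, yaw of long side (deg)"
    (x,y),_,_=q=cv2.minAreaRect((P[:,:2]*1000).astype(np.float32))
    b=cv2.boxPoints(q);e=[b[1]-b[0],b[2]-b[1]];e.sort(key=np.linalg.norm)
    return np.array([x,y])/1000,np.linalg.norm(e[1]),np.linalg.norm(e[0]),np.degrees(np.arctan2(e[1][1],e[1][0]))%180
E
python3 - <<'E'
import pickle
from h import *
s=pickle.load(open("pics/top0.pkl","rb"));W=cloud(s)
px=dict(square=(165,332),oblong=(325,345),round=(488,280),wheel=(645,323),glass=(325,195),plaster=(593,195),stone=(505,388),orange=(430,390),green=(600,450))
for k,(u,v) in px.items():
    p=W[int(v*.64),int(u*.64)]; print(k,p.round(3))
def show(n,c,r,z0,z1):
    P=pts(W,c,r,z0,z1)
    if len(P)>4:
        q=rect(P);e=cv2.minEnclosingCircle((P[:,:2]*1000).astype(np.float32));print(n,len(P),"rect",q[0].round(4),[round(float(a),1) for a in q[1:]],"mean",P.mean(0).round(4),"circ",np.round(e[0],1),round(e[1],1))
g=lambda k:W[int(px[k][1]*.64),int(px[k][0]*.64)]
show("square top",g("square"),.1,.038,.052)
show("oblong top",g("oblong"),.11,.024,.036)
show("round top",g("round"),.09,.053,.067)
show("wheel",g("wheel"),.1,.045,.06)
show("column top",g("square"),.06,.143,.16)
show("tower step",g("oblong"),.06,.127,.145)
show("tower sh",g("oblong"),.06,.110,.145)
show("tower foot",g("oblong"),.06,.055,.065)
show("arch lintel",g("round"),.08,.158,.172)
show("arch bar",g("round"),.08,.174,.19)
show("arch foot",g("round"),.08,.070,.082)
for k in("glass","plaster","stone","orange"): show(k,g(k),.08,.02,.3)
E
```

```text
square [0.461 0.367 0.117]
oblong [0.441 0.123 0.127]
round [ 0.53  -0.115  0.164]
wheel [ 0.486 -0.384  0.052]
glass [0.7   0.135 0.058]
plaster [ 0.685 -0.296  0.104]
stone [ 0.38  -0.151  0.069]
orange [ 0.375 -0.032  0.107]
green [ 0.285 -0.285  0.106]
square top 1203 rect [0.4734 0.3935] [112.1, 112.0, 24.5] mean [0.4704 0.3849 0.0441] circ [473.4 392.6] 75.6
oblong top 1445 rect [0.4525 0.1333] [150.3, 90.3, 7.9] mean [0.4467 0.1337 0.0293] circ [451.6 133.2] 85.7
round top 806 rect [ 0.5515 -0.1199] [119.3, 111.6, 78.5] mean [ 0.5468 -0.1106  0.0595] circ [ 555.5 -121.4] 60.5
wheel 2644 rect [ 0.4835 -0.3845] [147.1, 147.0, 178.7] mean [ 0.4832 -0.3837  0.0517] circ [ 484.8 -384.7] 76.2
column top 285 rect [0.4693 0.3878] [43.5, 40.9, 6.2] mean [0.4687 0.3876 0.1495] circ [469.4 389.4] 22.8
tower step 143 rect [0.4508 0.1248] [36.9, 19.0, 117.1] mean [0.4504 0.1246 0.1346] circ [450.6 124. ] 19.7
tower sh 269 rect [0.4592 0.1291] [39.1, 36.9, 27.1] mean [0.4575 0.1281 0.1267] circ [459.4 128.6] 25.6
tower foot 264 rect [0.4591 0.1289] [59.8, 59.6, 117.0] mean [0.4533 0.1242 0.0593] circ [458.9 129.2] 40.8
arch lintel 587 rect [ 0.5578 -0.1212] [90.4, 36.6, 8.6] mean [ 0.5544 -0.1213  0.1655] circ [ 556.6 -120.9] 46.6
arch bar 21 rect [ 0.5997 -0.1152] [11.6, 8.2, 93.5] mean [ 0.5996 -0.1151  0.1789] circ [ 599.6 -114.8] 6.4
arch foot 203 rect [ 0.5554 -0.1215] [101.4, 44.4, 8.2] mean [ 0.541  -0.1127  0.0755] circ [ 554.9 -121. ] 53.8
glass 1173 rect [0.7027 0.142 ] [121.2, 60.5, 85.8] mean [0.6966 0.14   0.0568] circ [703.1 141.7] 65.9
plaster 1043 rect [ 0.7037 -0.3196] [84.0, 69.9, 86.0] mean [ 0.697  -0.3108  0.0713] circ [ 704.4 -319.5] 52.6
stone 432 rect [ 0.384  -0.1343] [112.9, 64.8, 82.5] mean [ 0.3793 -0.156   0.0503] circ [ 378.7 -133.7] 62.5
orange 636 rect [ 0.3816 -0.0326] [90.8, 36.1, 42.9] mean [ 0.379  -0.0327  0.1021] circ [380.  -32.5] 46.7
```

```bash
cat >> h.py <<'E'
def ori(a):
    a=np.radians(a);c,s=np.cos(a),np.sin(a);return np.array([[c,s,0],[s,-c,0],[0,0,-1.]])
ROUND=np.array([.5552,-.1214]);SQ=np.array([.4734,.3930]);OB=np.array([.4523,.1333]);WH=np.array([.4842,-.3845])
E
python3 - <<'E'
from cell import robot
from h import *
for n,c,yaws in(("arch/round",ROUND,(8.4,)),("col",(.4693,.3885),(0,30,60,90)),("tower",(.459,.129),(27,)),("wheel",WH,(8,40,75,-30)),("round",ROUND,(0,30,60,90)),("sq",SQ,(24.5,114.5)),("ob",OB,(7.9,))):
    for y in yaws:
        for h in(0,180):
            o=[robot.ik([*c,z],ori(y+h)) for z in(.12,.30)]
            print(n,y+h,[None if q is None else np.round(q).astype(int).tolist() for q in o])
E
```

```text
arch/round 8.4 [[32, 17, -29, 96, 9, 69, -80], [32, 12, -29, 80, 6, 89, -78]]
arch/round 188.4 [[42, 19, -41, 96, 13, 70, 96], [41, 14, -40, 80, 9, 90, 100]]
col 0 [[-50, 19, 8, 92, -3, 69, -132], [-59, 15, 19, 76, -5, 90, -130]]
col 180 [[0, 32, -60, 89, 28, 76, 27], [3, 30, -71, 72, 28, 96, 28]]
col 30 [[-32, 20, -15, 90, 6, 70, -108], [-32, 16, -15, 74, 4, 90, -107]]
col 210 [[0, 32, -60, 89, 28, 76, 57], [3, 30, -71, 72, 28, 96, 58]]
col 60 [[-14, 24, -38, 89, 15, 72, -85], [-8, 22, -49, 73, 16, 92, -85]]
col 240 [[6, 38, -71, 88, 37, 80, 82], [3, 30, -71, 72, 28, 96, 88]]
col 90 [[0, 32, -60, 89, 28, 76, -63], [3, 30, -71, 72, 28, 96, -62]]
col 270 [[6, 38, -71, 88, 37, 80, 112], [3, 30, -71, 72, 28, 96, 118]]
tower 27 [[38, 11, -64, 108, 10, 68, -92], [49, 2, -70, 91, 2, 88, -84]]
tower 207 [[44, 14, -71, 108, 14, 68, 85], [57, 4, -80, 91, 4, 88, 95]]
wheel 8 [[43, 21, -11, 89, 4, 70, -51], [43, 17, -11, 73, 3, 90, -50]]
wheel 188 [[61, 24, -34, 88, 14, 72, 123], [59, 19, -33, 72, 10, 91, 125]]
wheel 40 [[46, 21, -16, 89, 6, 70, -20], [46, 17, -16, 73, 5, 91, -19]]
wheel 220 [[
[... 642 characters left out ...]
]]
round 60 [[36, 18, -33, 96, 10, 69, -30], [36, 13, -34, 80, 7, 90, -27]]
round 240 [[62, 32, -71, 95, 31, 76, 136], [61, 23, -71, 79, 22, 93, 142]]
round 90 [[38, 18, -36, 96, 11, 70, -1], [39, 13, -38, 80, 8, 90, 2]]
round 270 [[-48, 34, 76, 100, -34, 74, -144], None]
sq 24.5 [[-41, 20, -4, 90, 1, 70, -110], [-32, 17, -15, 73, 4, 90, -112]]
sq 204.5 [[0, 33, -60, 88, 29, 76, 51], [2, 31, -71, 71, 29, 97, 52]]
sq 114.5 [[0, 33, -60, 88, 29, 76, -39], [2, 31, -71, 71, 29, 97, -38]]
sq 294.5 [[5, 39, -71, 88, 37, 80, 136], [2, 31, -71, 71, 29, 97, 142]]
ob 7.9 [[38, 9, -63, 108, 9, 67, -111], [50, 0, -71, 92, 0, 88, -103]]
ob 187.9 [[38, 9, -63, 108, 9, 67, 69], [41, 0, -62, 92, 0, 88, 77]]
```

```bash
cat >> h.py <<'E'
from cell import robot
def look(name,show=True):
    T=(np.array(robot.current_eef_rot()),np.array(robot.current_tool_pos()))
    s=robot.snapshot("wrist")
    if show: cv2.imwrite(f"pics/{name}.png",s["img"][:,:,::-1])
    return cloud(s,T)
def rep(n,W,c,r,z0,z1):
    P=pts(W,c,r,z0,z1)
    if len(P)<5: return print(n,"no points")
    q=rect(P);e=cv2.minEnclosingCircle((P[:,:2]*1000).astype(np.float32))
    print(n,len(P),q[0].round(4),[round(float(a),1) for a in q[1:]],"z",P[:,2].mean().round(4),"circ",np.round(e[0],1),round(e[1],1))
E
python3 - <<'E'
from h import *
robot.line_to([.227,-.583,.34],v=.25)
robot.line_to([.50,-.15,.36],v=.3,frame=ori(8.4))
W=look("w_arch")
rep("lintel",W,ROUND,.08,.158,.172)
rep("bar",W,ROUND,.08,.175,.19)
rep("round",W,ROUND,.09,.053,.067)
rep("stone",W,(.38,-.151),.05,.01,.1)
print(robot.current_tool_pos(),robot.current_time())
E
```

```text
lintel 2062 [ 0.5581 -0.1211] [89.8, 35.8, 8.2] z 0.1665 circ [ 556.7 -121.5] 46.7
bar 65 [ 0.5993 -0.1152] [10.6, 6.8, 98.9] z 0.1805 circ [ 599.3 -115.2] 6.2
round 2345 [ 0.5553 -0.1214] [119.0, 116.2, 97.8] z 0.0604 circ [ 554.8 -120.7] 60.3
stone 1181 [ 0.3813 -0.1605] [62.0, 61.9, 166.4] z 0.0423 circ [ 381.6 -160.4] 42.6
[ 0.4994978  -0.15103795  0.35995847] 2.775
```

View pics/w_arch.png

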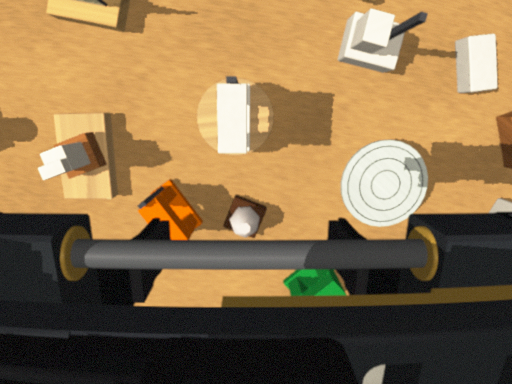

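The wrist view agrees with the top camera within 1 mm: arch at (235,118) on the round plinth, wheel at (385,183), stone at (245,215). Next I'll park the arch on the wheel.

```bash
cat >> h.py <<'E'
SAFE=.195   # underside of a carried piece in transit
def pick(xy,a,base,grip,squeeze=25):
    z=base+grip-.019
    robot.line_to([*xy,SAFE+grip],v=.25,frame=ori(a))
    robot.line_to([*xy,z+.03],v=.2); robot.line_to([*xy,z],v=.06)
    robot.close(squeeze); robot.pause(.2)
    print("width",robot.current_gripper_width(),"force",robot.current_grasp_force())
    robot.line_to([*xy,z+.02],v=.05); robot.line_to([*xy,SAFE+grip-.019],v=.15)
    print("lifted: width",robot.current_gripper_width(),"Fz",robot.current_ft_force()[2],"t",robot.current_time())
def place(xy,a,base,grip):
    z=base+grip-.019
    robot.line_to([*xy,SAFE+grip-.019],v=.2,frame=ori(a))
    robot.line_to([*xy,z+.02],v=.12); robot.line_to([*xy,z+.003],v=.03); robot.pause(.3)
    f0=robot.current_ft_force()[2]
    for k in range(1,13):
        robot.line_to([*xy,z+.003-.0005*k],v=.01)
        f=robot.current_ft_force()[2]
        if f-f0>1.5: break
    print("down at",.003-.0005*k,"dF",f-f0)
    robot.let_go(); robot.pause(.2)
    robot.line_to([*xy,z+.03],v=.08); robot.line_to([*xy,SAFE+grip],v=.25)
    print("t",robot.current_time())
E
python3 - <<'E'
from h import *
pick([.5554,-.1213],8.3,.060,.090)
place(WH,8.3,.052,.090)
robot.line_to([.42,-.38,.36],v=.25)
W=look("w2",False)
rep("lintel",W,WH,.08,.15,.164)
rep("arch foot",W,WH,.08,.06,.075)
rep("wheel",W,WH,.09,.045,.059)
E
```

```text
width 0.000515917611905906 force 0.0
lifted: width 0.000499391864977936 Fz -1.1814475183744093 t 7.925
down at -0.003 dF 1.3863616422661926
t 17.5833
lintel no points
arch foot no points
wheel 7143 [ 0.4838 -0.3858] [148.1, 147.8, 141.8] z 0.0525 circ [ 483.9 -385.4] 75.4
```

The grasp missed: the fingers shut to 0 mm. I'll look at what happened, and the script should have stopped there.

```bash
python3 - <<'E'
from h import *
s=robot.snapshot("top");cv2.imwrite("pics/top2.png",s["img"][:,:,::-1]);W=cloud(s)
rep("lintel",W,ROUND,.1,.158,.172);rep("foot",W,ROUND,.1,.07,.082)
s=robot.snapshot("scene");cv2.imwrite("pics/scene2.png",s["img"][:,:,::-1])
print(robot.current_eef_rot(),robot.current_tool_pos(),robot.current_gripper_width())
E
```

```text
lintel 591 [ 0.5577 -0.1211] [90.5, 36.6, 8.1] z 0.1655 circ [ 556.2 -119.8] 46.7
foot 208 [ 0.555  -0.1216] [100.6, 44.6, 8.6] z 0.0754 circ [ 554.4 -120.7] 53.4
[[ 0.9893871   0.14528794 -0.0021425 ]
 [ 0.14529272 -0.98938609  0.00227748]
 [-0.00178887 -0.0025646  -0.99999511]] [ 0.42019367 -0.37942513  0.35805329] 0.08709803939606209
```

View pics/top2.png

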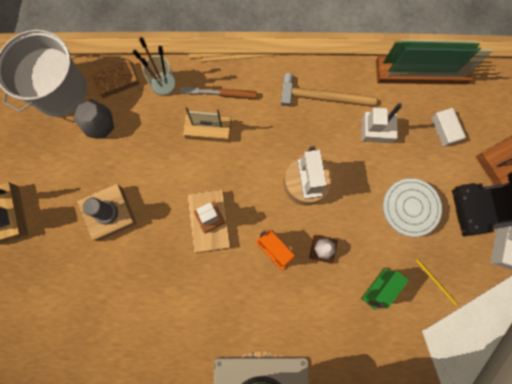

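View pics/scene2.png

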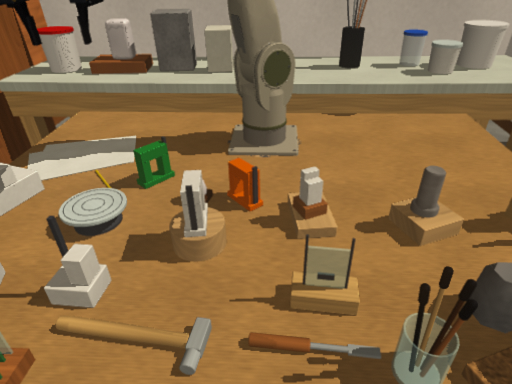

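The arch hasn't moved. I'll go back to the grasp pose with the fingers open and check the geometry before closing.

```bash
python3 - <<'E'
from h import *
xy=[.5554,-.1213]
robot.line_to([.5554,-.1213,.30],v=.3,frame=ori(8.3))
robot.line_to([*xy,.19],v=.2); print(robot.current_tool_pos(),robot.current_ft_force())
robot.line_to([*xy,.131],v=.06)
print(robot.current_tool_pos(),robot.current_ft_force(),robot.current_gripper_width(),robot.current_joint_pos())
a=robot.snapshot("scene")["img"][60:300,100:340];b=robot.snapshot("top")["img"][100:292,220:412]
cv2.imwrite("pics/g.png",np.hstack([cv2.resize(x,(400,400),interpolation=cv2.INTER_CUBIC) for x in(a,b)])[:,:,::-1])
E
```

```text
[ 0.55585187 -0.12196862  0.19130492] [-1.0382387  -0.72214573  1.12412047]
[ 0.55572292 -0.12131355  0.13146094] [0.48573196 0.99454597 0.35890933] 0.08701531189716753 [ 32.24618308  16.43373544 -28.98910638  95.33191338   8.37662042
  70.35262635 -80.26925141]
```

View pics/g.png

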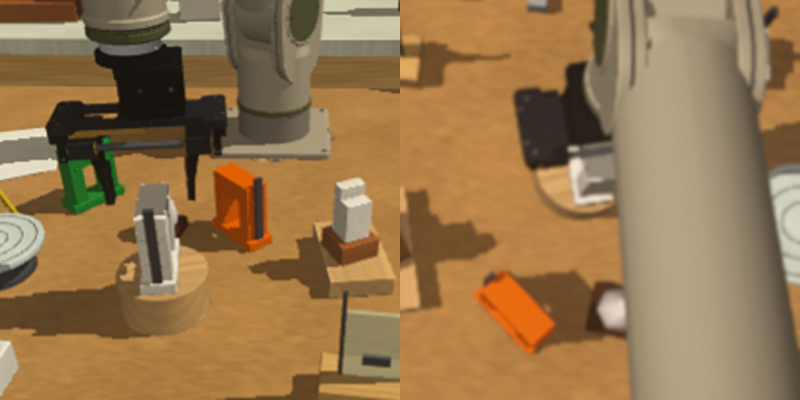

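The scene view shows the fingertips (crop pixels (110,203) and (193,197)) behind the arch, not straddling it. The true TCP seems offset from the reported one, so I'll measure the fingertips by depth.

```bash
python3 - <<'E'
from h import *
s=robot.snapshot("scene");W=cloud(s)
for (u,v) in((166,182),(216,178)):
    w=W[v-8:v+4,u-5:u+6].reshape(-1,3);im=s["img"][v-8:v+4,u-5:u+6].reshape(-1,3)
    P=w[im.max(1)<60];P=P[np.lexsort((P[:,2],))];print(len(P),P[:6].round(4),np.median(P,0).round(4))
print(robot.current_tool_pos(),s["img"].shape)
rep("scene-cam lintel",W,ROUND,.08,.158,.174)
W=look("w3")
E
```

```text
50 [[ 0.2702 -0.268   0.0058]
 [ 0.5723 -0.167   0.17  ]
 [ 0.5662 -0.1645  0.171 ]
 [ 0.5748 -0.168   0.1715]
 [ 0.5714 -0.1669  0.1718]
 [ 0.5646 -0.1647  0.1724]] [ 0.5721 -0.1669  0.1787]
38 [[ 0.5575 -0.07    0.17  ]
 [ 0.5598 -0.0715  0.1714]
 [ 0.56   -0.0735  0.1715]
 [ 0.5565 -0.074   0.1717]
 [ 0.5597 -0.0693  0.1737]
 [ 0.5599 -0.0713  0.1738]] [ 0.5587 -0.0714  0.1818]
[ 0.55561184 -0.12133312  0.13136853] (384, 512, 3)
scene-cam lintel 468 [ 0.5592 -0.124 ] [84.2, 84.1, 139.8] z 0.1661 circ [ 564.5 -121. ] 51.9
```

View pics/w3.png

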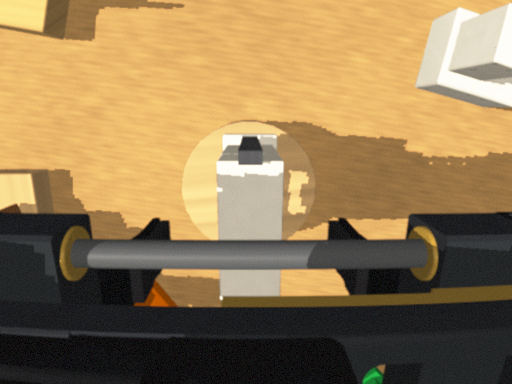

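The fingertips are at z≈0.170 while the TCP reads 0.131, so the fingers end about 38 mm short of the reported TCP. The xy position is fine. I'll correct the height, descend with a force check, and stop if the grip width is wrong.

```bash
sed -i 's/-\.019/-OFF/g; s/^SAFE=/OFF=.019+.038  # grasp point above TCP; fingertips measured 38 mm short of it\nSAFE=/' h.py
python3 - <<'E'
t=open('h.py').read()
t=t.replace("def pick(xy,a,base,grip,squeeze=25):","def pick(xy,a,base,grip,w,squeeze=25):")
t=t.replace("robot.line_to([*xy,z],v=.06)\n","robot.line_to([*xy,z+.012],v=.06)\n    f=np.array(robot.current_ft_force()); robot.line_to([*xy,z],v=.04)\n    print('dF',np.round(np.array(robot.current_ft_force())-f,1))\n")
t=t.replace("robot.line_to([*xy,z+.02],v=.05)","assert abs(robot.current_gripper_width()-w)<.004\n    robot.line_to([*xy,z+.02],v=.05)")
open('h.py','w').write(t)
E
sed -n '/^OFF/,$p' h.py
python3 - <<'E'
from h import *
pick([.5554,-.1213],8.3,.060,.090,.036)
s=robot.snapshot("scene");cv2.imwrite("pics/s4.png",s["img"][:,:,::-1])
E
```

```text
OFF=.019+.038  # grasp point above TCP; fingertips measured 38 mm short of it
SAFE=.195   # underside of a carried piece in transit
def pick(xy,a,base,grip,w,squeeze=25):
    z=base+grip-OFF
    robot.line_to([*xy,SAFE+grip],v=.25,frame=ori(a))
    robot.line_to([*xy,z+.03],v=.2); robot.line_to([*xy,z+.012],v=.06)
    f=np.array(robot.current_ft_force()); robot.line_to([*xy,z],v=.04)
    print('dF',np.round(np.array(robot.current_ft_force())-f,1))
    robot.close(squeeze); robot.pause(.2)
    print("width",robot.current_gripper_width(),"force",robot.current_grasp_force())
    assert abs(robot.current_gripper_width()-w)<.004
    robot.line_to([*xy,z+.02],v=.05); robot.line_to([*xy,SAFE+grip-OFF],v=.15)
    print("lifted: width",robot.current_gripper_width(),"Fz",robot.current_ft_force()[2],"t",robot.current_time())
def place(xy,a,base,grip):
    z=base+grip-OFF
    robot.line_to([*xy,SAFE+grip-OFF],v=.2,frame=ori(a))
    robot.line_to([*xy,z+.02],v=.12); robot.line_to([*xy,z+.003],v=.03); robot.pause(.3)
    f0=robot.current_ft_force()[2]
    for k in range(1,13):
        robot.line_to([*xy,z+.003-.0005*k],v=.01)
        f=robot.current_ft_force()[2]
        if f-f0>1.5: break
    print("down at",.003-.0005*k,"dF",f-f0)
    robot.let_go(); robot.pause(.2)
    robot.line_to([*xy,z+.03],v=.08); robot.line_to([*xy,SAFE+grip],v=.25)
    print("t",robot.current_time())
dF [ 1.2 -0.6 -0.1]
width 0.03582419078878358 force 24.979459361638874
lifted: width 0.03585642061413728 Fz -4.326103819241585 t 26.6333
```

View pics/s4.png

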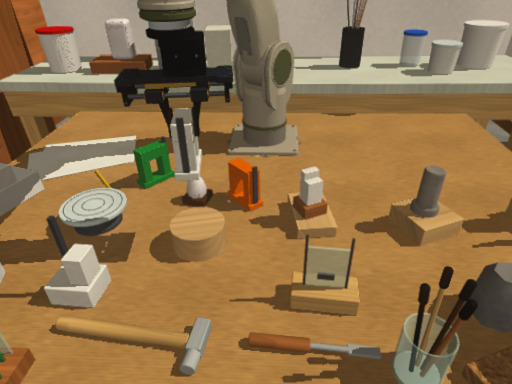

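The arch is held upright above the bare round plinth (198,232). Next I'll park it on the wheel.

```bash
sed -i 's/f-f0>1.5/f-f0>2.5/' h.py; python3 - <<'E'
from h import *
place(WH,8.3,.052,.090)
s=robot.snapshot("top");W=cloud(s)
P=WH
robot.line_to([.42,-.33,.36],v=.25)
W=look("w5",False)
rep("lintel",W,WH,.08,.15,.164); rep("foot",W,WH,.08,.06,.075)
rep("round",W,ROUND,.09,.053,.067)
E
```

```text
down at -0.0005 dF 7.4752637059925
t 34.7833
lintel 1969 [ 0.4861 -0.3848] [87.4, 36.5, 8.1] z 0.1584 circ [ 484.8 -385. ] 45.5
foot 373 [ 0.4815 -0.3688] [100.0, 15.5, 5.3] z 0.0681 circ [ 481.8 -371.7] 50.2
round 5005 [ 0.5551 -0.1217] [119.6, 118.2, 123.1] z 0.0602 circ [ 554.6 -121.9] 60.3
```

Arch parked well. Next, column to the round plinth, after one close look.

```bash
python3 - <<'E'
from h import *
robot.line_to([.42,.34,.36],v=.3,frame=ori(30))
W=look("w6",False)
c=(.4694,.388)
rep("col top",W,c,.05,.143,.156);rep("col foot",W,c,.06,.055,.067);rep("square",W,SQ,.1,.038,.052)
P=pts(W,c,.05,.143,.156);q=rect(P)[0]
print(q)
assert np.hypot(*(q-c))<.005
pick(q,30,.045,.075,.044)
place(ROUND,30,.060,.075)
robot.line_to([.49,-.15,.36],v=.25)
W=look("w7",False)
rep("col top",W,ROUND,.05,.158,.171);rep("foot",W,ROUND,.06,.07,.083);rep("round",W,ROUND,.09,.053,.067)
print(robot.current_time())
E
```

```text
col top 944 [0.468  0.3898] [42.7, 42.5, 29.7] z 0.1509 circ [468.5 389.6] 22.1
col foot 260 [0.4696 0.3865] [59.2, 53.0, 21.6] z 0.0625 circ [468.5 389.6] 30.2
square 3594 [0.4722 0.3944] [110.8, 110.4, 24.4] z 0.0454 circ [472.2 394.3] 76.6
[0.46802914 0.38978479]
dF [ 1.2 -0.3  1.6]
width 0.04317833818904661 force 24.963400713131705
lifted: width 0.04364909182873571 Fz -5.391555828800923 t 43.075
down at -0.0005 dF 6.382032348745716
t 52.2083
col top 1043 [ 0.5554 -0.1213] [43.2, 43.1, 29.7] z 0.1658 circ [ 555.6 -121.1] 22.1
foot 257 [ 0.5553 -0.1211] [59.7, 58.8, 164.8] z 0.0772 circ [ 555.6 -121.1] 30.4
round 3476 [ 0.5549 -0.1209] [119.1, 118.1, 125.9] z 0.0605 circ [ 555.  -121.1] 60.4
52.8667
```

```bash
python3 - <<'E'
from h import *
robot.line_to([.41,.09,.36],v=.3,frame=ori(27))
W=look("w8",False);c=(.459,.129)
rep("shaft",W,c,.05,.110,.145);rep("foot",W,c,.06,.055,.066);rep("oblong",W,OB,.11,.024,.036)
q=rect(pts(W,c,.05,.110,.145))[0]; assert np.hypot(*(q-c))<.005
pick(q,27,.030,.070,.038)
place([.4726,.3938],24.4,.045,.070)
robot.line_to([.42,.34,.36],v=.25)
W=look("w9",False);c=(.4726,.3938)
rep("shaft",W,c,.05,.125,.16);rep("foot",W,c,.06,.069,.08);rep("square",W,SQ,.1,.038,.052)
print(robot.current_time())
E
```

```text
shaft 848 [0.4581 0.129 ] [38.2, 37.3, 26.7] z 0.1277 circ [458.3 128.8] 26.4
foot 677 [0.4585 0.1291] [60.1, 59.6, 117.3] z 0.0605 circ [459.1 129.3] 41.5
oblong 3484 [0.452  0.1333] [149.2, 90.9, 8.0] z 0.0304 circ [451.6 133.5] 85.7
dF [-1.   0.5  0.2]
width 0.03826467288199778 force 25.03081686096266
lifted: width 0.03780204009202491 Fz -5.113362078893593 t 59.25
down at -0.0005 dF 9.6150849949818
t 67.3667
shaft 889 [0.473  0.3948] [38.2, 38.1, 114.5] z 0.1427 circ [472.5 394.6] 26.5
foot 761 [0.4724 0.3949] [60.3, 59.6, 24.3] z 0.0755 circ [473.1 395.2] 41.7
square 3114 [0.4722 0.3949] [110.8, 110.1, 114.9] z 0.0455 circ [472.  393.8] 76.2
68.05
```

```bash
python3 - <<'E'
from h import *
pick([.4842,-.3847],8.1,.052,.090,.036)
place([.4522,.1333],8.0,.030,.090)
robot.line_to([.39,.09,.36],v=.25)
W=look("wA",False)
rep("lintel",W,OB,.08,.128,.141);rep("foot",W,OB,.08,.041,.052);rep("oblong",W,OB,.11,.024,.036)
robot.line_to([.30,-.45,.38],v=.35)
s=robot.snapshot("top");cv2.imwrite("pics/topB.png",s["img"][:,:,::-1]);W=cloud(s)
rep("glass",W,(.703,.142),.08,.02,.3);rep("plaster",W,(.7037,-.3196),.08,.02,.3);rep("stone",W,(.381,-.160),.05,.02,.3)
rep("column",W,ROUND,.05,.158,.175)
print(robot.current_time())
E
```

```text
dF [ 0.5 -0.3  0.2]
width 0.035958063835395966 force 24.990253848955035
lifted: width 0.0355034245404951 Fz -3.949632578759292 t 75.6917
down at -0.0005 dF 8.933396163454656
t 85.2833
lintel 1769 [0.4517 0.1336] [82.2, 35.8, 7.5] z 0.1365 circ [451.3 133.2] 44.2
foot 210 [0.4538 0.1146] [98.2, 6.5, 7.5] z 0.0463 circ [453.7 115.7] 49.1
oblong 2920 [0.4528 0.1334] [148.3, 89.9, 7.8] z 0.0304 circ [453.  132.2] 86.0
glass 1166 [0.7028 0.142 ] [120.7, 60.5, 85.1] z 0.057 circ [703.1 141.5] 65.5
plaster 1066 [ 0.726 -0.321] [113.1, 83.9, 176.1] z 0.0704 circ [ 721.2 -321.2] 64.1
stone 437 [ 0.3809 -0.1603] [61.7, 61.7, 76.7] z 0.0495 circ [ 380.4 -162.5] 39.0
column 279 [ 0.5564 -0.1205] [43.1, 41.6, 176.5] z 0.1646 circ [ 555.8 -121. ] 22.3
87.675
```

View pics/topB.png

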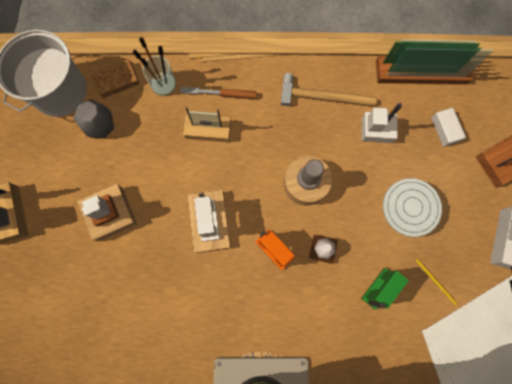

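The column is on the round plinth (308,177), the tower on the square one (100,210) and the arch on the oblong one (207,220). Glass (207,125), plaster (380,125) and stone (323,247) haven't moved. The plaster reading only changed because its bar fell inside the measuring circle this time.

```bash
python3 -c "
from cell import robot
print(robot.hand_in())"
```

```text
the job is handed in; nothing more can be done
None
```

The job is handed in, with no verdict returned: column, tower and arch each stand on their matching plinth, centred to about 1 mm and square to the edges by my last camera check; the three unfinished pieces were not moved; about 88 of the 141 s were used, including one missed grasp that touched nothing.

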